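# Show the underside of the bicone bead to the inspection camera

### The arm

A 7-joint arm with a two-finger parallel gripper is mounted at the origin on a cart in front of the work surface, level with it; the furniture and walls round the work are solid. World frame = base frame: x ahead of the robot, y to its left, z up, the work surface at z = 0. Lengths are in m, angles in rad, forces in N, time in s.
With the tool pointing down it reaches from about 0.4 to 0.85 m from the base axis. Payload 10.4 kg.
Tool frame: the origin (TCP) lies midway between the tips of the shut fingers; the grasp point (between the pads) lies 19 mm behind it; z points along the fingers, y is the direction in which the jaws open and shut (so a half turn about z gives the same grasp; the last joint's range is limited). The gripper opens to 87 mm and grips with 3 to 60 N. Pads are 19 mm wide; open, the fingers measure 117 mm over their backs; the gripper's body (75 mm by 190 mm) begins 51 mm behind the grasp point.
Start: joints at [-1.132, 0.332, -0.065, 1.46, 0.022, 1.35, -0.088], TCP at [0.278, 0.56, 0.223] pointing down, gripper open.
Joint ranges: [-2.6, 2.6], [-0.5, 2.12], [-1.47, 1.34], [0.16, 2.42], [-1.27, 4.41], [0.06, 2.06], [-2.6, 2.6]. Speed limits (rad/s): [2.22, 2.22, 2.79, 2.79, 3.14, 3.14, 3.14].

### API

Orientations are given as a unit quaternion [x, y, z, w].
In Python, from bench import r gives the robot as it stands.
- The arm moves only by the tool step_arm, never from a script. Its argument "increments" is a list of rows, each a list of 2 entries, a list of its own where there are three numbers: the shift along the tool's x, y, z in m, then the turn, a rotation vector about the tool's x, y, z in rad. A call has 1 to 5 rows; each row is the pose to reach, as a shift and turn from the pose measured when the call began, along the tool's axes at that moment; what a row does not reach only later rows make up. A row lasts 1/10 s, in which the tool goes at most 50 mm and 8.59 degrees, less where a joint would pass 70% of its speed; a pose out of reach is approached as far as the arm can. A call with a gripper value outside its range is refused whole. "hand" is the closure, from -1 (fully open) to 1 (shut), so that 0 is half open, set as the call begins (left out, the last holds). The fingers move at their own pace and stop on an object; "grip_force" is the grip in N (left out, the last holds). Time passes only in rows, so rows that repeat a pose let the fingers close. It gives the time, the measured TCP pose, the force and the opening at its end, in the units of the state.
- r.read_state(): the state, without advancing time (a new reading comes with each control period).
- r.camera(name): name is "scene" or "side" or "wrist"; returns a dict with "pixels" (384x512x3 uint8, blue, green, red), "camera_matrix" (3x3 intrinsics, pixels), "extrinsics" (4x4, takes a point from camera to world coordinates). Camera axes: x right, y up, looking along -z (the intrinsics and any distortion apply to the point x, -y, -z); pixel columns grow to the right and rows downward; lengths in m; the calibration is good to about 2 mm. A picture is of the moment at which its call begins. There is no depth.
- r.close_job(): hands the job in, once; it reports no verdict.
The state is a dict: "time": time; "joint_positions": joint angles; "joint_vel": joint speeds; "joint_torque": joint torques, N m; "ee_pos": TCP position; "eef_rot": TCP orientation; "ft_force": force on the tool from outside, world axes, zero at the start; "torque": the same for the moment, N m; "width": finger opening in m.
Only numpy, scipy, OpenCV 4.12 (cv2) and the standard library are available. Lean on these libraries where they do the work, as an engineer would, in place of code of your own. Each camera call takes 0.05 s, during which the arm holds its last target.

### The job

Three finished beads lie on their mandrels in the inspection stand. Swing the keeper bar down over the mandrels until it rests in its catch, then turn the stand's sprung mirror by its ball lever until the stand's camera sees the double-cone bead, mirrored, in the middle of its picture. The mirror springs back if let go, so finish while still holding the lever steady at that angle; leave the mandrels in their notches and everything else on the bench where it is.

Things in the scene. Friction and masses are not known exactly. Their poses are not given: they have to be found in the camera images.
- stand: Aluminium inspection stand, fixed. Origin on the bench under the middle of the mirror's axle; x along axle and mandrels (+x away from the robot, within 0.3 rad), y left, z up. Foot plate 110 x 152 x 10 mm; a 50 mm wide spine carries the camera post at y = -160 mm (135 mm high). End frames at x = -39 and +39 mm, 8 mm thick, 120 mm long in y; on each a comb, 144 mm high, with three notches 36 mm apart.
- lens (a point): Front middle of the camera's lens, at (0, -115, 96) mm in the stand's frame. The camera looks straight at the middle of the mirror, so what it sees in the middle of its picture is what lies on its line of sight after reflection there.
- mirror_middle (a point): Middle of the mirror's face, on the axle, 52 mm above the bench; it stays there as the mirror turns. The mirror is 58 x 60 mm in a dark tray between the end frames, below the beads.
- mirror (a joint): Turn of the mirror about the stand's x axis, rad. 0: flat, face up, where a spring pulls it; growing to 1.2: it faces towards the camera (normal (0, -sin q, cos q) in the stand's frame). A bead is seen in mid-picture when the normal halves the angle between the directions from mirror_middle to the lens and to the bead. Holding it there takes 1.5 to 2.5 N at the ball, across the lever.
- lever_ball (a point): Centre of the black ball, 24 mm diameter, at the end of the mirror's lever, an 8 mm rod that turns with the mirror on the robot's side of the stand, 100 mm from the axle: x = -104, y = 100 sin(0.6 - q), z = 52 + 100 cos(0.6 - q) mm in the stand's frame, q being the mirror joint. The nearest parts inward are the mandrel ends, at x = -48 mm.
- keeper (a joint): Turn of the keeper bar about a hinge along the stand's x axis at (-39, -66, 149) mm in its frame, rad. 0: closed, level over the mandrels on the near end frame, its end down in the forked catch; growing: raised. It starts raised and stays where it is left (stiff hinge, about 0.7 N at its ball).
- keeper_ball (a point): Centre of the black ball, 20 mm diameter, on the free end of the keeper bar (bar 7 mm wide, 8 mm high), 165 mm from its hinge: at x = -39, y = -66 + 165 cos k, z = 149 + 165 sin k mm in the stand's frame, k being the keeper joint.
- bicone_mandrel: Steel mandrel, 4 mm diameter, 110 mm long, loose in one of the three pairs of notches, carrying the double-cone (bicone) amber glass bead, 28 mm long, 23 mm diameter in its middle. Origin at the centre of the bead, on the mandrel's axis; x along the mandrel.
- ball_mandrel: The same mandrel with a round amber bead of 19 mm diameter; origin at the bead's centre.
- disc_mandrel: The same mandrel with a thin disc bead, 23 mm diameter, 7 mm thick; origin at the bead's centre.
- notch_left (a point): Place of a bead whose mandrel lies in the left notches: (0, 36, 137) mm in the stand's frame.
- notch_middle (a point): The same for the middle notches: (0, 0, 137) mm.
- notch_right (a point): The same for the right notches, nearest the camera: (0, -36, 137) mm.
- tweezers: Fine steel tweezers, 140 mm long, lying in front of the stand's spine; bystander.
- graphite: Black graphite block, 52 x 82 x 11 mm; bystander.
- dish: Small white dish of beads, 85 mm; bystander.
- calipers: Steel caliper, 160 mm long; bystander.
- tin: Red hinged tin, 83 x 120 mm, up to 54 mm high; bystander.
- lighter: Small black lighter, 65 mm long; bystander.

How it is judged:
By the outcome, as a careful person would: the job done as asked, in the order asked, and still so for the second after the job is handed in, while the arm keeps its last pose, push and grip.
It also fails if it takes over 43 s, if anything falls off the work surface, if the arm or the gripper's body presses on something with over 40 N, if the wrist force passes 120 N, or if a joint passes its speed limit or range.

## Working session

There is one attempt and no reset: what is moved stays moved. The work goes in short steps, Python scripts to look and compute and a tool call to move; the robot and the scene stay as the last step left them, time stands still between calls to the robot, and variables do not carry over. Pictures are saved under pics/ and viewed, and the job is handed in when it is done.

Besides the shell and the picture viewer there is one more tool, called after "Call:" as a command line: name --argument value ..., lists and objects as JSON in quotes. step_arm: Moves the arm, as the interface text tells. Its arguments: {"type":"object","properties":{"increments":{"type":"array"},"hand":{"type":"number"},"grip_force":{"type":"number"}},"required":["increments"]}

```bash
mkdir -p pics; ls
cat > h.py <<'E'
import numpy as np, cv2
from bench import r
from scipy.spatial.transform import Rotation as R
def snap(n,f):
    c=r.camera(n); cv2.imwrite(f'pics/{f}.png',c['pixels']); np.savez(f'pics/{f}.npz',K=c['camera_matrix'],E=c['extrinsics']); return c
def crop(f,u0,v0,u1,v1,s):
    im=cv2.imread(f'pics/{f}.png')[v0:v1,u0:u1]; cv2.imwrite(f'pics/{f}_c{u0}_{v0}.png',cv2.resize(im,None,fx=s,fy=s,interpolation=cv2.INTER_CUBIC))
def proj(f,P):
    d=np.load(f'pics/{f}.npz'); P=np.atleast_2d(P); q=(P-d['E'][:3,3])@d['E'][:3,:3]; q=q*[1,-1,-1]; q=q@d['K'].T; return q[:,:2]/q[:,2:]
E
python3 - <<'E'
from h import *
s=r.read_state(); print(s)
for n in('scene','side','wrist'):
    c=snap(n,n+'0'); print(n,c['camera_matrix'],c['extrinsics'].round(3), [k for k in c])
E
```

```text
pics
{'time': 0.0, 'joint_positions': array([-1.13160186,  0.33288891, -0.06469584,  1.46095612,  0.02158565,
        1.34989407, -0.08853879]), 'joint_vel': array([-0.00057238, -0.00073987, -0.00138245, -0.00036271,  0.00011062,
       -0.00131304, -0.00095902]), 'joint_torque': array([-1.00019952e-03, -6.23247170e+01,  2.37036799e-02, -3.89894950e+01,
       -6.15119585e-02,  3.97428009e-02,  1.22449605e-04]), 'ee_pos': array([0.27829998, 0.5591794 , 0.22173622]), 'eef_rot': array([ 2.28862939e-01,  9.73458385e-01, -7.12308844e-04, -1.39294730e-04]), 'ft_force': array([-0.06605351,  0.19965612, -0.43218726]), 'torque': array([-0.02062863, -0.01911842,  0.02818436]), 'width': 0.08734581266616469}
scene [[470.75561372   0.         261.00820087]
 [  0.         470.75561372 194.04687022]
 [  0.           0.           1.        ]] [[-0.808  0.369 -0.459 -0.162]
 [-0.589 -0.529  0.612  0.766]
 [-0.017  0.764  0.645  1.045]
 [ 0.     0.     0.     1.   ]] ['pixels', 'camera_matrix', 'extrinsics']
side [[481.38865248   0.         258.38878469]
 [  0.         481.38865248 189.8948436 ]
 [  0.           0.           1.        ]] [[ 0.84   0.353 -0.413 -0.104]
 [-0.543  0.551 -0.634 -1.008]
 [ 0.003  0.756  0.654  1.047]
 [ 0.     0.     0.     1.   ]] ['pixels', 'camera_matrix', 'extrinsics']
wrist [[336.20208537   0.         247.42121888]
 [  0.         336.20208537 192.16726506]
 [  0.           0.           1.        ]] [[ 0.445 -0.86  -0.25   0.209]
 [ 0.896  0.426  0.126  0.593]
 [-0.002 -0.28   0.96   0.384]
 [ 0.     0.     0.     1.   ]] ['pixels', 'camera_matrix', 'extrinsics']
```

View pics/scene0.png

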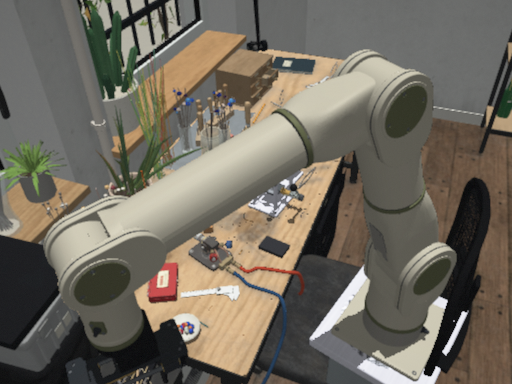

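View pics/side0.png

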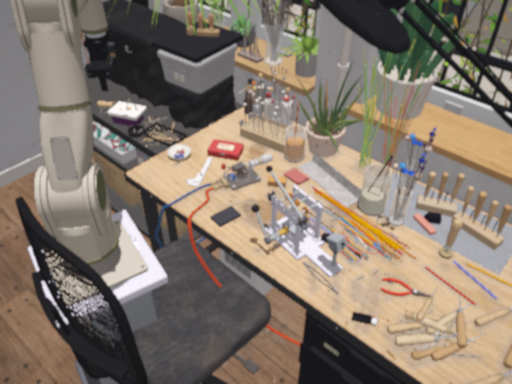

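View pics/wrist0.png

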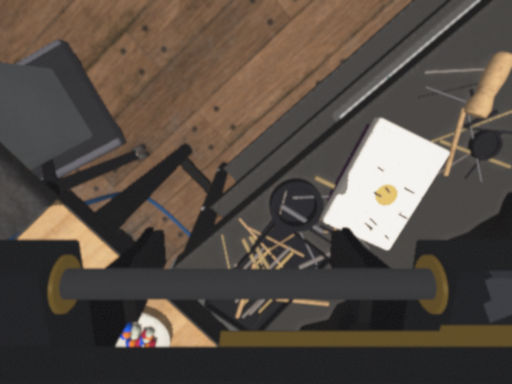

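Run:
```python
from h import *
crop('side0',225,155,355,285,6)
crop('scene0',220,150,320,230,8)
```

```text
(no output)
```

View pics/side0_c225_155.png

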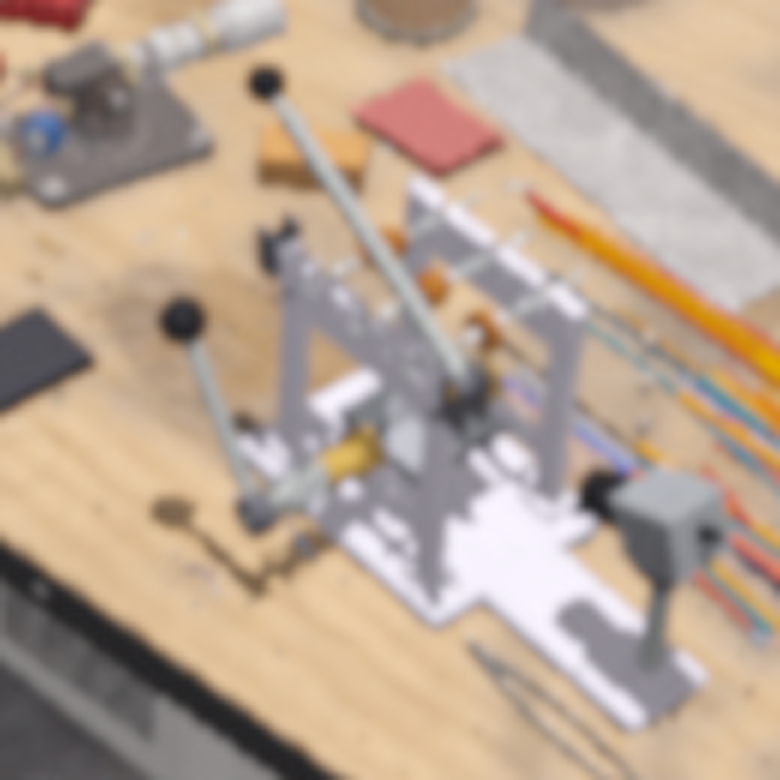

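View pics/scene0_c220_150.png

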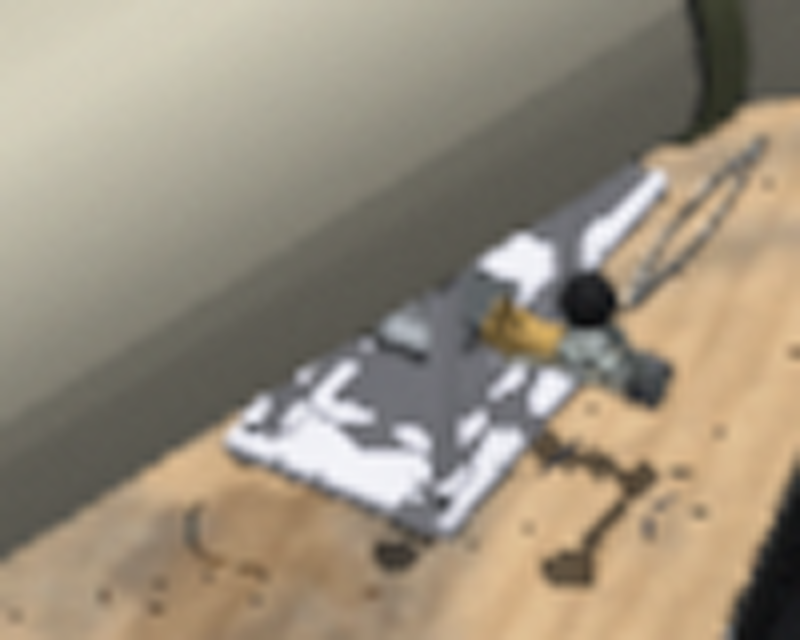

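```bash
cat > fit.py <<'E'
from h import *
from scipy.optimize import least_squares
def lev(q): return np.array([-104,100*np.sin(.6-q),52+100*np.cos(.6-q)])/1e3
def kb(k): return np.array([-39,-66+165*np.cos(k),149+165*np.sin(k)])/1e3
def T(p,P):
    c,s=np.cos(p[2]),np.sin(p[2]); P=np.atleast_2d(P); return P@np.array([[c,s,0],[-s,c,0],[0,0,1]])+[p[0],p[1],0]
E
python3 - <<'E'
from fit import *
side=lambda u,v:(225+u/6,155+v/6); sc=lambda u,v:(220+u/8,150+v/8)
obs=[('side0',side(183,320),lambda p:lev(0)),('side0',side(267,82),lambda p:kb(p[3])),('side0',side(437,625),lambda p:np.array([-.055,-.076,.005])),
('scene0',sc(590,298),lambda p:lev(0)),('scene0',sc(447,530),lambda p:np.array([-.055,.076,.005])),('scene0',sc(230,445),lambda p:np.array([.055,.076,.005])),
('side0',side(575,310),lambda p:np.array([.043,-.06,.144])),('side0',side(415,183),lambda p:np.array([.043,.06,.144]))]
f=lambda p:np.concatenate([proj(n,T(p,g(p)))[0]-uv for n,uv,g in obs])
for k0 in (.6,1.,1.4):
    s=least_squares(f,[.5,0,0,k0],loss='soft_l1'); print(s.x,s.cost); 
print(f(s.x).reshape(-1,2).round(1))
p=s.x; np.save('p.npy',p)
for n,P in dict(lens=[0,-.115,.096],l=[0,.036,.137],m=[0,0,.137],r_=[0,-.036,.137],hinge=[-.039,-.066,.149]).items(): print(n,(proj('side0',T(p,P))[0]-[225,155])*6, T(p,P))
print(T(p,lev(0)),T(p,kb(p[3])))
E
```

```text
[ 0.53035956 -0.23103407  0.08013375  0.50544597] 4.150042844399044
[ 0.53035955 -0.23103407  0.08013382  0.50544617] 4.150042844366634
[ 0.53035956 -0.23103407  0.08013382  0.50544608] 4.150042844374616
[[-0.4 -0.6]
 [-0.4 -0.3]
 [-0.7  0.2]
 [ 0.7 -0.3]
 [ 1.2  0.1]
 [-0.2 -0.7]
 [ 2.2 -0.5]
 [ 0.4 -1.6]]
lens [592.49912274 489.51058815] [[ 0.53956509 -0.34566504  0.096     ]]
l [381.09840645 245.66398373] [[ 0.52747782 -0.19514959  0.137     ]]
m [430.85774085 286.35151713] [[ 0.53035956 -0.23103407  0.137     ]]
r_ [482.23121532 328.358911  ] [[ 0.53324129 -0.26691855  0.137     ]]
hinge [463.42350399 381.88878594] [[ 0.49676788 -0.29994415  0.149     ]]
[[ 0.42217344 -0.18307602  0.13453356]] [[ 0.48521149 -0.15603926  0.22889264]]
```

```bash
cat >> fit.py <<'E'
def go(pos,yaw,n=1,tilt=0.):
    """rows needed to world pos, tool down, tool x at angle yaw"""
    s=r.read_state(); p0=s['ee_pos']; R0=R.from_quat(s['eef_rot'])
    x=np.array([np.cos(yaw),np.sin(yaw),0]); z=np.array([0,0,-1.]); Rt=R.from_matrix(np.c_[x,np.cross(z,x),z])
    sh=R0.inv().apply(np.array(pos)-p0); rv=(R0.inv()*Rt).as_rotvec()
    print('t',round(s['time'],2),'pos',p0.round(4),'F',s['ft_force'].round(2),'w',round(s['width'],4),'shift',sh.round(4),'rot',rv.round(4))
E
python3 - <<'E'
from fit import *
go([.50,-.23,.34],1.65)
go([.45,.15,.34],1.65)
E
```

```text
t 0.15 pos [0.2784 0.5593 0.2219] F [-0.18  0.07 -0.29] w 0.0873 shift [-0.5501 -0.608  -0.1174] rot [-9.0000e-04  6.0000e-04  1.0298e+00]
t 0.15 pos [0.2784 0.5593 0.2219] F [-0.18  0.07 -0.29] w 0.0873 shift [-0.336  -0.2901 -0.1177] rot [-9.0000e-04  6.0000e-04  1.0298e+00]
```

Call:
step_arm --increments '[[[-0.02,-0.01,-0.04],[0,0,0.12]],[[-0.05,-0.03,-0.075],[0,0,0.26]],[[-0.09,-0.05,-0.1],[0,0,0.4]],[[-0.13,-0.08,-0.115],[0,0,0.53]],[[-0.17,-0.11,-0.118],[0,0,0.65]]]' --hand 1 --grip_force 10

```text
time: 0.65
ee_pos: [0.3808, 0.3873, 0.3416]
eef_rot: [0.53, 0.848, 0.001, 0.0]
ft_force: [0.3, -0.3, 0.4]
width: 0.055
```

Run:
```python
from fit import *
go([.50,-.23,.34],1.65)
go([.48,.0,.34],1.65)
```

```text
t 0.65 pos [0.3808 0.3873 0.3416] F [ 0.34 -0.33  0.44] w 0.055 shift [-0.607  -0.1638  0.0009] rot [ 0.0014 -0.0009  0.375 ]
t 0.65 pos [0.3808 0.3873 0.3416] F [ 0.34 -0.33  0.44] w 0.055 shift [-0.3916 -0.0808  0.0012] rot [ 0.0014 -0.0009  0.375 ]
```

Call:
step_arm --increments '[[[-0.045,-0.01,0],[0,0,0.1]],[[-0.09,-0.02,0],[0,0,0.2]],[[-0.135,-0.03,0],[0,0,0.3]],[[-0.18,-0.04,0],[0,0,0.375]],[[-0.225,-0.05,0],[0,0,0.375]]]'

```text
time: 1.15
ee_pos: [0.4346, 0.1612, 0.3413]
eef_rot: [0.68, 0.734, 0.001, -0.0]
ft_force: [1.2, -0.1, 0.4]
width: 0.0151
```

Run:
```python
from fit import *
go([.50,-.23,.34],1.65)
```

```text
t 1.15 pos [0.4346 0.1612 0.3413] F [ 1.15 -0.1   0.36] w 0.0151 shift [-0.3951  0.0353  0.0007] rot [ 0.0011 -0.0014 -0.0028]
```

Call:
step_arm --increments '[[[-0.045,0.004,0],[0,0,0]],[[-0.09,0.008,0],[0,0,0]],[[-0.135,0.012,0],[0,0,0]],[[-0.18,0.016,0],[0,0,0]],[[-0.22,0.02,0],[0,0,0]]]'

```text
time: 1.65
ee_pos: [0.4711, -0.0591, 0.3411]
eef_rot: [0.68, 0.733, 0.001, -0.0]
ft_force: [0.9, -0.1, -1.4]
width: 0.0007
```

Call:
step_arm --increments '[[[-0.045,0.004,0],[0,0,0]],[[-0.09,0.008,0],[0,0,0]],[[-0.135,0.012,0],[0,0,0]],[[-0.175,0.015,0],[0,0,0]],[[-0.175,0.015,0],[0,0,0]]]'

```text
time: 2.15
ee_pos: [0.498, -0.238, 0.3404]
eef_rot: [0.683, 0.731, -0.0, 0.0]
ft_force: [0.0, 0.1, -0.7]
width: 0.0004
```

Run:
```python
from fit import *
snap('wrist','w1')
crop('w1',0,0,512,384,1.5)
go([.50,-.23,.34],1.65)
```

```text
t 2.2 pos [ 0.4985 -0.2352  0.3403] F [ 0.46  1.05 -0.74] w 0.0004 shift [0.0051 0.0019 0.0003] rot [-0.0001 -0.0003 -0.0088]
```

View pics/w1_c0_0.png

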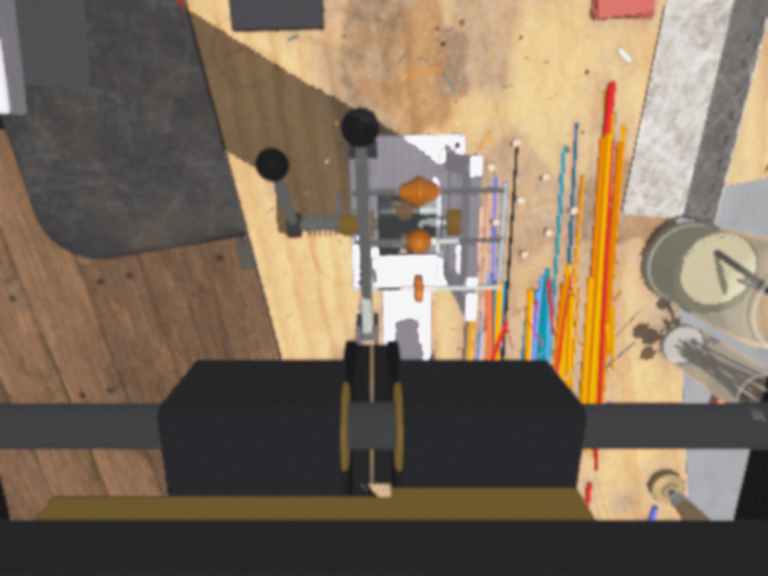

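Run:
```python
from fit import *
side=lambda u,v:(225+u/6,155+v/6); sc=lambda u,v:(220+u/8,150+v/8); w=lambda u,v:(u/1.5,v/1.5)
A=np.array
obs=[('side0',side(183,320),lambda p:lev(0)),('side0',side(267,82),lambda p:kb(p[3])),('side0',side(437,625),lambda p:A([-.055,-.076,.005])),
('scene0',sc(590,298),lambda p:lev(0)),('scene0',sc(447,530),lambda p:A([-.055,.076,.005])),('scene0',sc(230,445),lambda p:A([.055,.076,.005])),
('w1',w(272,164),lambda p:lev(0)),('w1',w(360,127),lambda p:kb(p[3])),('w1',w(419,191),lambda p:A([0,.036,.137])),('w1',w(419,241),lambda p:A([0,0,.137])),('w1',w(419,288),lambda p:A([0,-.036,.137]))]
f=lambda p:np.concatenate([proj(n,T(p,g(p)))[0]-uv for n,uv,g in obs])
s=least_squares(f,[.5,0,0,.5],loss='soft_l1'); print(s.x,s.cost); 
print(f(s.x).reshape(-1,2).round(1))
p=s.x; np.save('p.npy',p)
print(T(p,lev(0)),T(p,kb(p[3])),T(p,kb(0)))
b=T(p,kb(p[3]))[0]; go([b[0],b[1]+.006,b[2]+.015+.02],p[2]+np.pi/2)
```

```text
[ 0.53189305 -0.23018022  0.08982512  0.50542065] 1.4696039317606537
[[-0.  -0.7]
 [-0.2 -0.4]
 [-0.1 -0.2]
 [ 0.4 -0.5]
 [ 1.   0. ]
 [-0.6 -0.5]
 [ 0.2  0.4]
 [ 0.2 -0.1]
 [ 0.   0.1]
 [-0.2 -0.2]
 [-0.3 -0.2]]
[[ 0.42324724 -0.18327287  0.13453356]] [[ 0.48602013 -0.15562445  0.22888896]] [[ 0.48416955 -0.13507782  0.149     ]]
t 2.2 pos [ 0.4985 -0.2352  0.3403] F [ 0.46  1.05 -0.74] w 0.0004 shift [ 0.0862 -0.0064  0.0764] rot [-0.0001 -0.0003 -0.0194]
```

Call:
step_arm --increments '[[[0.04,-0.003,0],[0,0,-0.02]],[[0.084,-0.006,0.01],[0,0,-0.02]],[[0.086,-0.006,0.045],[0,0,-0.02]],[[0.086,-0.006,0.08],[0,0,-0.02]],[[0.086,-0.006,0.08],[0,0,-0.02]]]'

```text
time: 2.7
ee_pos: [0.4843, -0.1476, 0.2569]
eef_rot: [0.673, 0.739, -0.002, -0.003]
ft_force: [-0.9, -0.4, -0.0]
width: 0.0006
```

Run:
```python
from fit import *
p=np.load('p.npy')
snap('wrist','w2')
b=T(p,kb(p[3]))[0]; go([b[0],b[1]+.004,b[2]+.008],p[2]+np.pi/2)
b=T(p,kb(0.05))[0]; go([b[0],b[1]+.002,b[2]+.01],p[2]+np.pi/2)
```

```text
t 2.75 pos [ 0.4855 -0.1485  0.2596] F [ 0.12 -0.47  0.14] w 0.0003 shift [-0.0032  0.0003  0.0227] rot [-0.003  -0.0012  0.0021]
t 2.75 pos [ 0.4855 -0.1485  0.2596] F [ 0.12 -0.47  0.14] w 0.0003 shift [0.0152 0.0004 0.0923] rot [-0.003  -0.0012  0.0021]
```

View pics/w2.png

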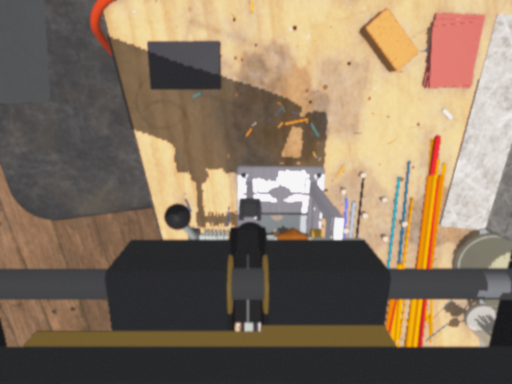

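Call:
step_arm --increments '[[[-0.002,0,0.018],[0,0,0]],[[0.001,0,0.034],[0,0,0]],[[0.006,0,0.05],[0,0,0]],[[0.011,0,0.066],[0,0,0]],[[0.014,0,0.08],[0,0,0]]]'

```text
time: 3.25
ee_pos: [0.4851, -0.1341, 0.1808]
eef_rot: [0.674, 0.739, 0.0, -0.001]
ft_force: [-0.2, 0.2, 1.0]
width: 0.0006
```

Run:
```python
from fit import *
p=np.load('p.npy')
snap('side','s2');crop('s2',225,155,355,285,6)
b=T(p,kb(0.0))[0]; go([b[0],b[1]+.002,b[2]+.01],p[2]+np.pi/2)
```

```text
t 3.3 pos [ 0.4839 -0.1335  0.1784] F [-0.82 -0.08 -2.53] w 0.0006 shift [0.0003 0.0003 0.0194] rot [-0.0037 -0.0015  0.0032]
```

View pics/s2_c225_155.png

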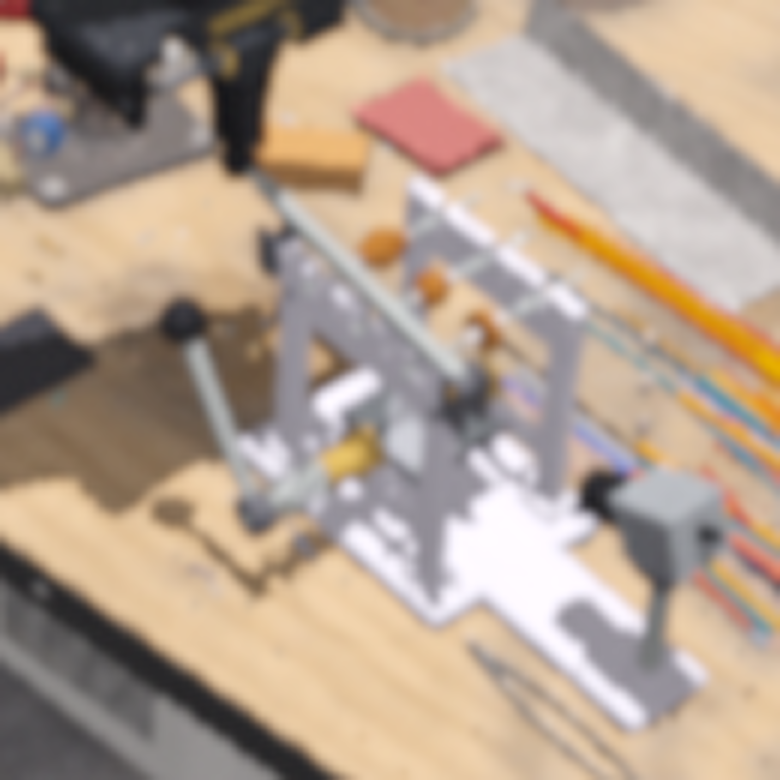

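The bar is being pushed down over the beads (its end is at about (262,180), above the fork at (275,240)). The bicone is the bead at the left notch (382,247). I'll keep going in small steps.

Call:
step_arm --increments '[[[0.0,0,0.008],[0,0,0]],[[0.0,0,0.014],[0,0,0]],[[0,0,0.018],[0,0,0]],[[0,0,0.02],[0,0,0]],[[0,0,0.021],[0,0,0]]]'

```text
time: 3.8
ee_pos: [0.4843, -0.1337, 0.1584]
eef_rot: [0.674, 0.739, -0.0, -0.002]
ft_force: [-4.6, 2.0, 15.1]
width: 0.0007
```

Run:
```python
from fit import *
p=np.load('p.npy')
snap('side','s3');crop('s3',225,155,355,285,6)
b=T(p,kb(0.0))[0]; go([b[0],b[1]+.002,b[2]+.01],p[2]+np.pi/2)
```

```text
t 3.85 pos [ 0.4842 -0.1336  0.1585] F [-4.61  2.15 12.42] w 0.0005 shift [ 0.0006  0.     -0.0005] rot [-0.0029 -0.0019  0.0029]
```

View pics/s3_c225_155.png

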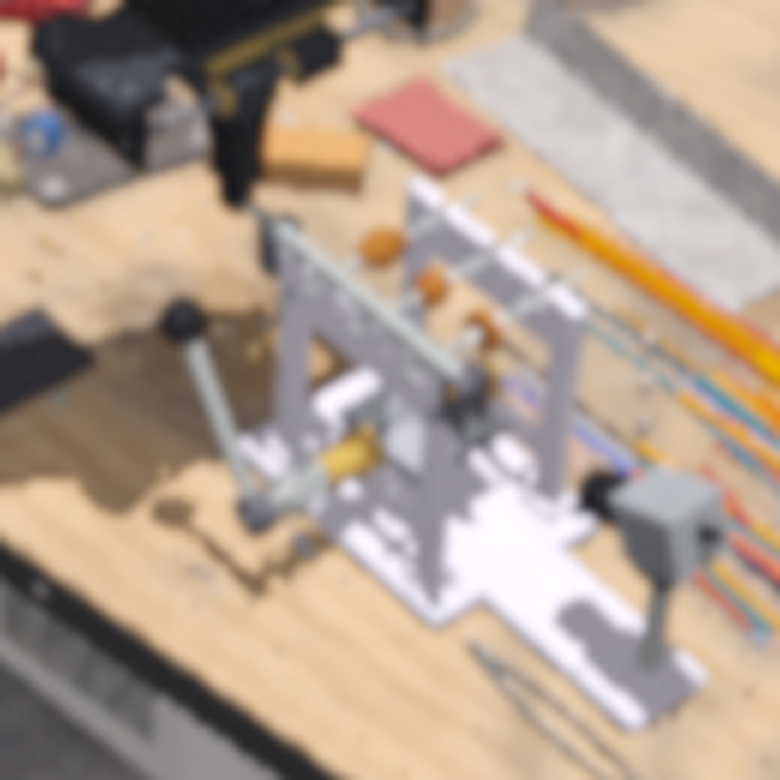

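Call:
step_arm --increments '[[[0,0,-0.03],[0,0,0]],[[0,0,-0.06],[0,0,0]],[[-0.02,-0.03,-0.07],[0,0,0]],[[-0.05,-0.06,-0.07],[0,0,0]],[[-0.05,-0.06,-0.07],[0,0,0]]]' --hand 0

```text
time: 4.35
ee_pos: [0.4266, -0.1937, 0.2294]
eef_rot: [0.676, 0.737, 0.0, -0.001]
ft_force: [-0.4, -0.3, 0.5]
width: 0.0324
```

Run:
```python
from fit import *
p=np.load('p.npy')
snap('wrist','w4')
b=T(p,lev(0.0))[0]; print(b,proj('w4',T(p,kb(0))),proj('w4',b)); go([b[0],b[1],b[2]-.017],p[2]+np.pi/2)
```

```text
[ 0.42324724 -0.18327287  0.13453356] [[335.97592788 127.46973997]] [[245.20146435 180.64725099]]
t 4.4 pos [ 0.4282 -0.1912  0.2292] F [0.03 0.46 0.59] w 0.0362 shift [ 0.0081 -0.0041  0.1117] rot [-0.001  -0.0029 -0.0016]
```

View pics/w4.png

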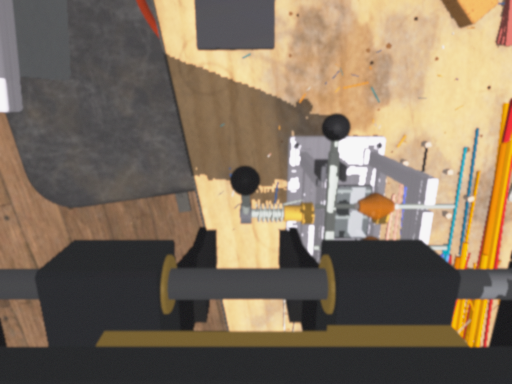

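Call:
step_arm --increments '[[[0.008,-0.004,0.01],[0,0,0]],[[0.008,-0.004,0.045],[0,0,0]],[[0.008,-0.004,0.08],[0,0,0]],[[0.008,-0.004,0.111],[0,0,0]],[[0.008,-0.004,0.112],[0,0,0]]]'

```text
time: 4.9
ee_pos: [0.4215, -0.1822, 0.1142]
eef_rot: [0.675, 0.738, -0.001, -0.004]
ft_force: [-0.3, -0.3, 0.2]
width: 0.0433
```

Run:
```python
from fit import *
p=np.load('p.npy')
snap('wrist','w5'); snap('side','s5');crop('s5',225,155,355,285,6)
b=T(p,lev(0.0))[0]; print(b,proj('w5',b)); go([b[0],b[1],b[2]-.017],p[2]+np.pi/2)
```

```text
[ 0.42324724 -0.18327287  0.13453356] [[251.89639828 265.3287019 ]]
t 5.0 pos [ 0.4236 -0.1832  0.1177] F [0.49 0.64 1.69] w 0.0436 shift [-0.     -0.0004  0.0001] rot [-0.0022 -0.0023 -0.0014]
```

View pics/w5.png

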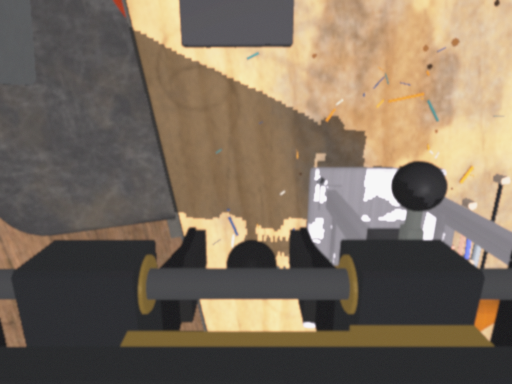

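View pics/s5_c225_155.png

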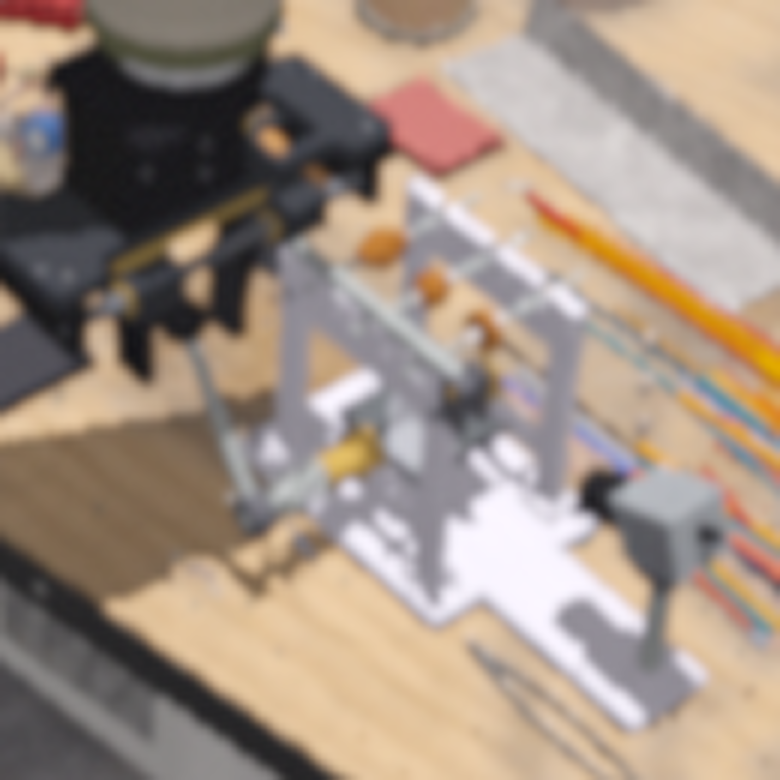

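Call:
step_arm --increments '[[[0,0,0],[0,0,0]],[[0,0,0],[0,0,0]],[[0,0,0],[0,0,0]],[[0,0,0],[0,0,0]],[[0,0,0],[0,0,0]]]' --hand 1 --grip_force 25

```text
time: 5.5
ee_pos: [0.4235, -0.1831, 0.1182]
eef_rot: [0.675, 0.738, 0.0, -0.002]
ft_force: [-4.8, 0.7, 6.8]
width: 0.0228
```

Run:
```python
from fit import *
p=np.load('p.npy')
s=r.read_state(); print(s['ft_force'],s['torque'],s['width']); g=s['ee_pos']; np.save('g.npy',g)
for q in (.08,.16,.24,.32,.402): 
    d=T(p,lev(q))[0]-T(p,lev(0))[0]; print(q,d.round(4)); go(g+d,p[2]+np.pi/2)
```

```text
[-4.7817615   0.743958    6.82487841] [ 0.22660805  0.98497484 -0.03021681] 0.022757795712960455
0.08 [ 0.0006 -0.0067  0.0042]
t 5.5 pos [ 0.4235 -0.1831  0.1182] F [-4.78  0.74  6.82] w 0.0228 shift [-0.0068  0.     -0.0043] rot [-0.0022 -0.0031 -0.0016]
0.16 [ 0.0012 -0.0138  0.0079]
t 5.5 pos [ 0.4235 -0.1831  0.1182] F [-4.78  0.74  6.82] w 0.0228 shift [-0.0138  0.     -0.008 ] rot [-0.0022 -0.0031 -0.0016]
0.24 [ 0.0019 -0.0212  0.0111]
t 5.5 pos [ 0.4235 -0.1831  0.1182] F [-4.78  0.74  6.82] w 0.0228 shift [-0.0212  0.     -0.0111] rot [-0.0022 -0.0031 -0.0016]
0.32 [ 0.0026 -0.0287  0.0136]
t 5.5 pos [ 0.4235 -0.1831  0.1182] F [-4.78  0.74  6.82] w 0.0228 shift [-0.0288  0.     -0.0137] rot [-0.0022 -0.0031 -0.0016]
0.402 [ 0.0033 -0.0366  0.0155]
t 5.5 pos [ 0.4235 -0.1831  0.1182] F [-4.78  0.74  6.82] w 0.0228 shift [-0.0367  0.     -0.0156] rot [-0.0022 -0.0031 -0.0016]
```

Call:
step_arm --increments '[[[0,0,0],[0,0,0]],[[0,0,0],[0,0,0]],[[0,0,0.002],[0,0,0]],[[-0.0005,0,0.003],[0,0,0]],[[-0.0005,0,0.003],[0,0,0]]]' --hand 0.3

```text
time: 6.0
ee_pos: [0.4234, -0.1836, 0.115]
eef_rot: [0.675, 0.738, 0.0, -0.002]
ft_force: [0.0, 0.8, 0.7]
width: 0.0305
```

Call:
step_arm --increments '[[[0,0,0],[0,0,0]],[[0,0,0],[0,0,0]],[[0,0,0],[0,0,0]],[[0,0,0],[0,0,0]],[[0,0,0],[0,0,0]]]' --hand 1

```text
time: 6.5
ee_pos: [0.4235, -0.1837, 0.115]
eef_rot: [0.675, 0.738, 0.0, -0.002]
ft_force: [1.5, -0.1, -2.1]
width: 0.0221
```

Run:
```python
from fit import *
g=r.read_state()['ee_pos']; np.save('g.npy',g); print(g)
```

```text
[ 0.42345787 -0.18365998  0.11496001]
```

Call:
step_arm --increments '[[[-0.0068,0,-0.0043],[0,0,0]],[[-0.0138,0,-0.008],[0,0,0]],[[-0.0212,0,-0.011],[0,0,0]],[[-0.0288,0,-0.0137],[0,0,0]],[[-0.0288,0,-0.0137],[0,0,0]]]'

```text
time: 7.0
ee_pos: [0.4261, -0.2136, 0.129]
eef_rot: [0.676, 0.737, 0.0, -0.002]
ft_force: [1.0, 1.9, -1.3]
width: 0.0222
```

```bash
cat > chk.py <<'E'
from fit import *
import sys
p=np.load('p.npy'); g=np.load('g.npy'); s=r.read_state()
d=s['ee_pos']-g; c,sn=np.cos(p[2]),np.sin(p[2]); dy=-sn*d[0]+c*d[1]; l=lev(0)
y,z=l[1]+dy,l[2]+d[2]-.052
print('q',.6-np.arctan2(y,z),'rad',np.hypot(y,z),'dx',c*d[0]+sn*d[1],'tilt',(R.from_quat(s['eef_rot']).as_matrix()[:,2]).round(3))
for q in map(float,sys.argv[1:]): print(q); go(g+T(p,lev(q))[0]-T(p,lev(0))[0],p[2]+np.pi/2)
E
python3 chk.py .402
python3 - <<'E'
from fit import *
snap('side','s6');crop('s6',225,155,355,285,6); snap('wrist','w6')
E
```

```text
q 0.33301127307951595 rad 0.10008174361652493 dx -1.7722419037602757e-05 tilt [-0.002  0.002 -1.   ]
0.402
t 7.0 pos [ 0.4261 -0.2136  0.129 ] F [ 1.04  1.86 -1.3 ] w 0.0222 shift [-0.0067  0.     -0.0015] rot [-0.002  -0.0024 -0.0031]
```

View pics/s6_c225_155.png

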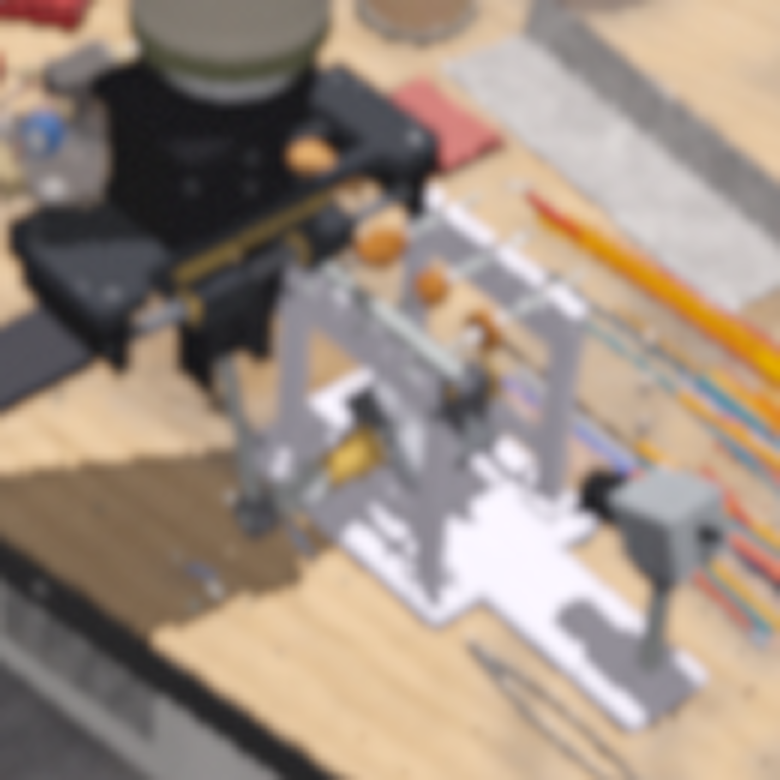

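View pics/w6.png

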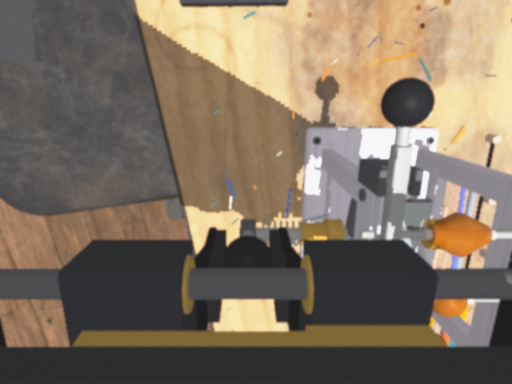

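Call:
step_arm --increments '[[[-0.003,0,-0.0007],[0,0,0]],[[-0.0055,0,-0.0013],[0,0,0]],[[-0.006,0,-0.0014],[0,0,0]],[[-0.006,0,-0.0014],[0,0,0]],[[-0.006,0,-0.0014],[0,0,0]]]'

```text
time: 7.6
ee_pos: [0.4266, -0.2184, 0.13]
eef_rot: [0.675, 0.737, 0.0, -0.002]
ft_force: [-2.0, 3.0, 1.2]
width: 0.0225
```

```bash
python3 chk.py .402
python3 - <<'E'
from fit import *
p=np.load('p.npy')
for f in ('side','wrist','scene'): snap(f,f+'7')
for q in (.35,.402,.45): print(q,proj('wrist7',T(p,lev(q))),proj('side7',T(p,lev(q))))
# lever hub / rod axis in crop
print((proj('side7',T(p,[-.104,0,.052]))-[225,155])*6,(proj('side7',T(p,lev(.402)))-[225,155])*6)
crop('side7',225,175,325,275,8);crop('wrist7',170,100,330,260,4)
E
python3 chk.py .402
```

```text
q 0.381977274754953 rad 0.09998156734282064 dx -3.183559180455807e-05 tilt [-0.003  0.003 -1.   ]
0.402
t 7.6 pos [ 0.4266 -0.2184  0.13  ] F [-2.02  2.97  1.21] w 0.0225 shift [-0.002   0.     -0.0004] rot [-0.0026 -0.0031 -0.002 ]
0.35 [[248.22880662 254.81739805]] [[262.60729011 210.08608593]]
0.402 [[248.23126173 265.71171293]] [[263.77269924 210.78847583]]
0.45 [[248.23392134 275.56422309]] [[264.86435085 211.51316992]]
[[256.46154079 509.15294847]] [[232.63619543 334.73085498]]
q 0.3818008960265865 rad 0.09995797227416743 dx -6.812315867455853e-05 tilt [-0.003  0.003 -1.   ]
0.402
t 7.75 pos [ 0.4265 -0.2184  0.13  ] F [-1.3   2.37  2.02] w 0.0219 shift [-0.002   0.0001 -0.0005] rot [-0.0027 -0.0031 -0.002 ]
```

View pics/side7_c225_175.png

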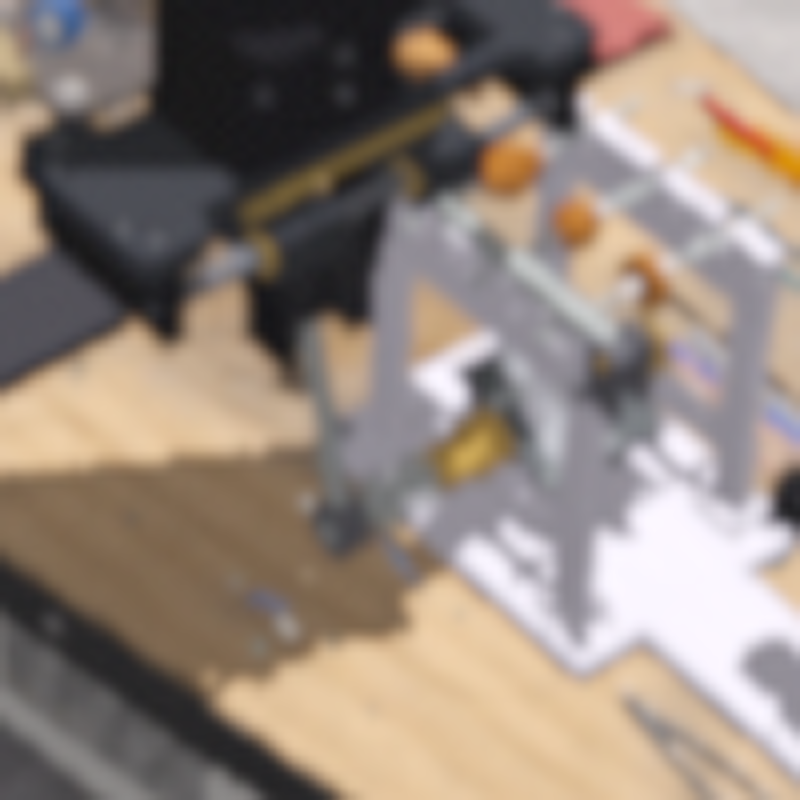

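View pics/wrist7_c170_100.png

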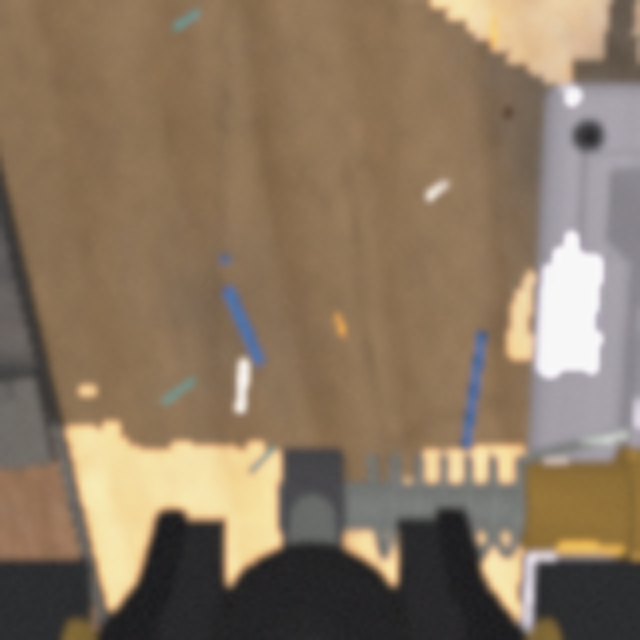

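View pics/scene7.png

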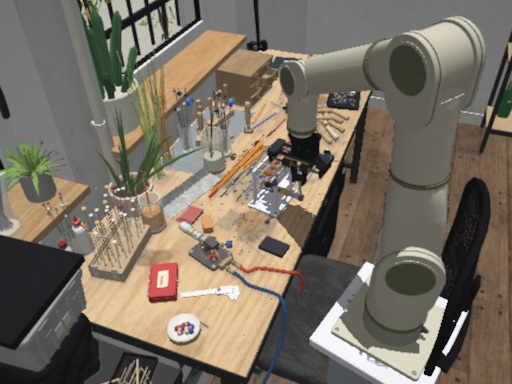

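Call:
step_arm --increments '[[[-0.0015,0,-0.0004],[0,0,0]],[[-0.0025,0,-0.0006],[0,0,0]],[[-0.0025,0,-0.0006],[0,0,0]],[[-0.0025,0,-0.0006],[0,0,0]]]'

```text
time: 8.15
ee_pos: [0.4268, -0.2209, 0.1306]
eef_rot: [0.675, 0.737, 0.0, -0.002]
ft_force: [0.5, 2.9, -0.6]
width: 0.0221
```

```bash
python3 chk.py .402
python3 - <<'E'
from fit import *
p=np.load('p.npy')
snap('wrist','w8'); snap('side','s8')
rng=np.random.default_rng(0); S=rng.normal(size=(40000,3)); S/=np.linalg.norm(S,axis=1)[:,None]
def top(f,q): return proj(f,T(p,lev(q))+.012*S)[:,1].min().round(2)
im=lambda f:cv2.cvtColor(cv2.imread(f'pics/{f}.png'),cv2.COLOR_BGR2GRAY)
print('w5',top('w5',0)); 
for q in (.36,.38,.40,.42,.44): print(q,top('wrist7',q),top('w8',q))
for f in ('w5','w8','wrist7'): print(f,im(f)[225:252,246:251].mean(1).round())
print(cv2.matchTemplate(cv2.imread('pics/s8.png')[200:216,255:272],cv2.imread('pics/s8.png')[200:216,255:272],5))
crop('w8',190,200,310,280,6)
E
```

```text
q 0.40791160820545846 rad 0.1000271015496094 dx -3.422353129671268e-05 tilt [-0.003  0.003 -1.   ]
0.402
t 8.15 pos [ 0.4268 -0.2209  0.1306] F [ 0.46  2.94 -0.61] w 0.0221 shift [0.0006 0.     0.0001] rot [-0.0026 -0.0031 -0.0021]
w5 239.56
0.36 231.25 225.79
0.38 235.43 229.98
0.4 239.58 234.15
0.42 243.7 238.28
0.44 247.79 242.38
w5 [117. 115. 115. 122. 131. 134. 135. 135. 134. 128. 118. 113. 110. 105.
  91.  64.  41.  35.  34.  34.  34.  35.  35.  35.  35.  35.  35.]
w8 [106. 106. 106. 106. 106. 106. 106. 105. 103.  94.  73.  50.  36.  35.
  35.  36.  37.  36.  36.  36.  35.  36.  35.  36.  35.  35.  37.]
wrist7 [104. 106. 106. 107. 106. 107. 106. 106. 104.  95.  75.  52.  37.  35.
  35.  35.  36.  36.  36.  35.  36.  36.  35.  36.  37.  36.  36.]
[[1.]]
```

View pics/w8_c190_200.png

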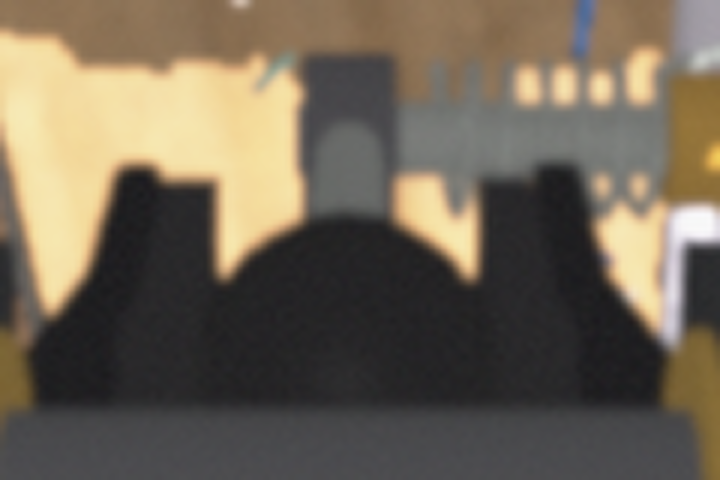

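Call:
step_arm --increments '[[[0.0004,0,0.0001],[0,0,0]],[[0.0004,0,0.0001],[0,0,0]],[[0.0004,0,0.0001],[0,0,0]],[[0.0004,0,0.0001],[0,0,0]],[[0.0004,0,0.0001],[0,0,0]]]'

```text
time: 8.75
ee_pos: [0.4267, -0.2204, 0.1305]
eef_rot: [0.675, 0.737, 0.0, -0.002]
ft_force: [-1.0, 1.6, 0.3]
width: 0.0223
```

```bash
python3 chk.py .402
python3 - <<'E'
from fit import *
p=np.load('p.npy')
snap('wrist','w9'); snap('side','s9'); crop('s9',225,155,355,285,6)
im=cv2.cvtColor(cv2.imread('pics/w9.png'),6); print(im[232:240,246:251].mean(1).round())
rng=np.random.default_rng(0); S=rng.normal(size=(40000,3)); S/=np.linalg.norm(S,axis=1)[:,None]
for q in (.39,.4,.41): print(q,proj('w9',T(p,lev(q))+.012*S)[:,1].min())
print(proj('w9',T(p,kb(0))))
E
python3 chk.py
```

```text
q 0.4034433746275514 rad 0.10002229226322598 dx -2.1310284636060026e-05 tilt [-0.003  0.003 -1.   ]
0.402
t 8.75 pos [ 0.4267 -0.2204  0.1305] F [-0.98  1.61  0.29] w 0.0223 shift [0.0001 0.     0.0001] rot [-0.0026 -0.0031 -0.002 ]
[107. 103.  94.  73.  50.  38.  36.  35.]
0.39 233.0629696873888
0.4 235.1427075985499
0.41 237.21265310087324
[[407.58943933  84.32429453]]
q 0.403156937099012 rad 0.09998643308826836 dx -6.0052168587012515e-05 tilt [-0.003  0.003 -1.   ]
```

View pics/w9.png

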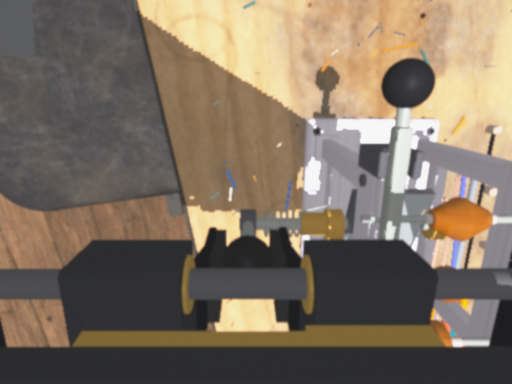

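View pics/s9_c225_155.png

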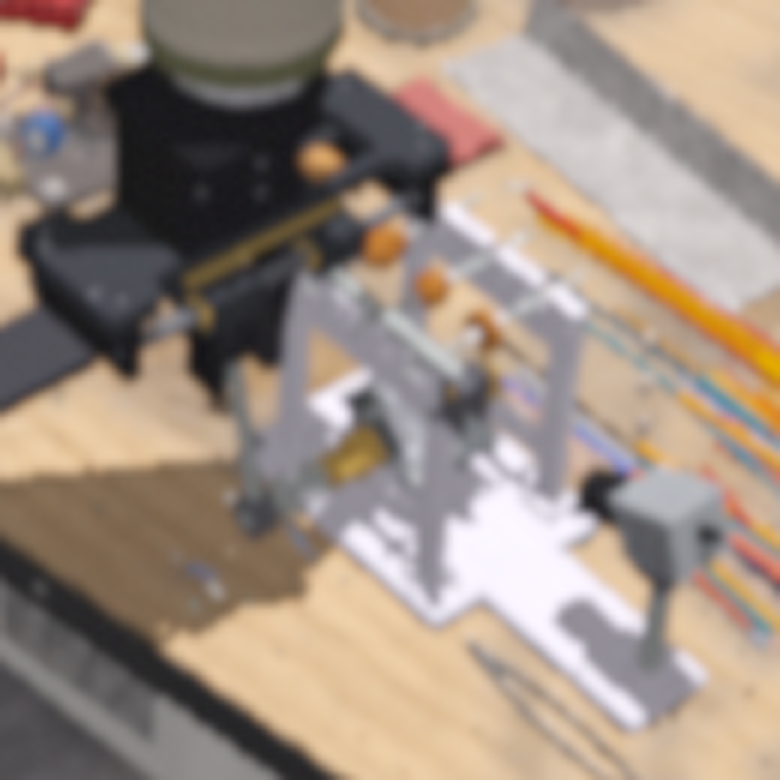

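The keeper ball sits at (408,84), where its closed position projects. The lever angle is 0.403 by TCP and about 0.400 by camera, against a target of 0.402. The beads and mandrels are in place, so I'm handing in.

Run:
```python
from h import *
print(r.close_job())
```

```text
the job is handed in; nothing more can be done
None
```

I closed the keeper bar into its catch, then turned the mirror to aim the camera at the double-cone bead. The job is handed in with the gripper still holding the lever ball at that angle; no verdict was reported.

- **Keeper:** I pushed it down until it stopped, at about 12–15 N on the tool. In the last wrist picture its ball was at pixel (408, 84), where a closed bar should appear.
- **Which bead:** the wrist picture showed the double-cone bead in the left notches, so the mirror needed to be at 0.402 rad.
- **Mirror angle:** the arm's measured position gave 0.403 rad, and the ball's edge in the wrist picture gave about 0.400 rad. They differ by about 0.003 rad, under 1 mm at the bead.
- **Hold:** I gripped the ball with 25 N, and the two readings show no slip. The force across the lever read between 1.6 and 3.0 N in the last few readings; 1.5–2.5 N was expected.
- **Grip width:** it read 22 mm on the 24 mm ball, so the pads may be slightly off its middle. I re-gripped once, 3 mm lower, and the reading stayed about the same.
- **Surroundings:** the last pictures show all three beads in place and nothing around the stand moved. I did not check every other item on the bench.
- **Time:** it took about 9 s of the 43 s allowed.

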